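# Hook the sample tray out from under the shelf and light it

### The job

Pick up the hand hook from its rubber mat, hook it over the front wall of the tray that holds the two jars, and drag that tray forward until all of it is clear of the wire shelf, without touching the tray with the gripper and keeping the jars standing in it. Then set the hook down with its handle on its mat, and swing the bar lamp round so that its head is over the middle of the tray, ready for inspection. Leave the empty tray and everything else where it is.

Things in the scene. Friction and masses are not known exactly. Their poses are not given: they have to be found in the camera images.
- shelf: Low open steel wire shelf fixed on the bench, 280 deep (x) x 300 wide (y), four corner legs; underside 150 mm above the bench, top 165. Origin on the bench under the middle of its front edge (nearest the robot); +x goes in under it, +y left. A lamp post (20 mm, foot 64 mm across) stands at x -72, y +235 mm in this frame.
- tray: The sample tray, the one with two jars in it: steel open box 105 deep (x) x 116 wide (y) x 50 high, walls and floor 5 mm, 0.3 to 0.6 kg, on the bench under the shelf, left or right, 18 mm beside an equal empty tray. Origin under its middle; x to its back wall, y left. Front wall at x -52.5 to -47.5, at first 20 to 55 mm behind the shelf's front edge; the 35 mm inside it are free.
- tray_back_left (a point): Top back left outer corner of the sample tray (tray frame 52.5, 58, 50 mm).
- tray_back_right (a point): Top back right outer corner of the sample tray (tray frame 52.5, -58, 50 mm).
- jar_a: Lidded glass sample jar, 34 across, 62 high, 70 g, standing loose in the left half of the sample tray. Origin at the centre of its underside.
- jar_b: The second such jar, in the right half of the sample tray.
- tray2: The empty tray, same build and axes as the sample tray, in the other place under the shelf. To be left alone.
- hook: Hand hook, 0.16 kg, standing on the mat. Origin under the middle of its handle; +x to the hook's end. Grey handle block 80 (x) x 28 (y) x 56 high; from its front a 10 mm steel rod runs along x, axis at z 48 mm; at the end a flat steel blade, 36 wide (y), 5 thick (x 115 to 120), hangs from the rod down to z 0, level with the handle's underside.
- hook_grip (a point): Point to grip, in the middle of the hook's handle, 34 mm above its underside; the fingers close across the 28 mm width (hook y).
- hook_blade (a point): Bottom of the blade's inner face, the face that pulls (hook frame 115, 0, 0 mm).
- mat: Black rubber mat fixed on the bench, 260 (x) x 130 (y) x 3 mm, the hook's place. Origin under its middle. The hook starts with its handle near the middle, lying along the mat's x.
- lamp_arm (a joint): Swing angle of the lamp's arm on its post, rad; a stiff hinge that stays where it is left (0.5 N m to move it), travel -0.4 to 3.1. At 0 the arm points halfway between the shelf's -x and +y; growing, it swings anticlockwise seen from above: at pi/4 along the shelf's -x, at 3pi/4 along its -y, across in front of the shelf. Starts at -0.12 to 0.33.
- lamp_mid (a point): Centre of the lamp's white bar head: 260 long (x, along the arm, away from the post), 50 wide (y), 22 thick, its middle 235 mm above the bench. The hinge (post axis) is 245 mm back along -x; the head spans 115 to 375 mm from it; nearer in, a 16 mm wide bar and a hub of 19 mm radius.
- flask_bottle: White bottle, 64 across, 150 high; bystander.
- beaker: Glass beaker, 68 across, 90 high, to the left of the shelf; bystander.
- cup: White cup, 60 across, 75 high; bystander.
- carton: Cardboard carton 90 x 140 x 75 high, to the right of the shelf; bystander.
- timer: Small bench timer 65 x 65 x 25 high; bystander.

How it is judged:
On the way, in this order (a step that is already met when the one before it is completed fails the run):
1. the hook is lifted off its mat (height (world z) of hook_grip above 0.055 m and contact force between the fingers and hook above 1 N), for 0.2 s.
2. the hook pulls on the sample tray (contact force between hook and tray above 0.4 N and distance of tray from where it was at the start of the episode above 0.03 m and contact force between the fingers and hook above 1 N), for 0.1 s.
3. the whole sample tray is clear of the shelf (x of each of tray_back_left, tray_back_right in the frame of shelf below 0 m), for 0.2 s.
4. the hook is back on its mat, released (x of hook_grip in the frame of mat between -0.13 and 0.13 m and y of hook_grip in the frame of mat between -0.065 and 0.065 m and height (world z) of hook_grip below 0.06 m and contact force between the fingers and hook below 0.2 N and linear speed of hook below 0.03 m/s), for 0.2 s.
5. the lamp's head is over the middle of the tray (y of tray in the frame of lamp_mid between -0.035 and 0.035 m and x of tray in the frame of lamp_mid between -0.13 and 0.13 m and velocity of joint lamp_arm between -0.05 and 0.05 rad/s), for 0.2 s.
At the end, for the whole second after the job is handed in: Sample tray wholly in front of the shelf edge, its middle under the lamp head (within 35 mm of the head's centre line), jars upright in it; hook released, its handle's middle over the mat; empty tray within 25 mm of its start; all at rest (all of step 3 and all of step 4 and all of step 5 and angle between each of jar_a, jar_b's own z axis and vertical below 0.2 rad and z of each of jar_a, jar_b in the frame of tray below 0.02 m and x of jar_a in the frame of tray between -0.06 and 0.06 m and y of jar_a in the frame of tray between -0.06 and 0.06 m and x of jar_b in the frame of tray between -0.06 and 0.06 m and y of jar_b in the frame of tray between -0.06 and 0.06 m and linear speed of tray below 0.02 m/s and distance of tray2 from where it was at the start of the episode below 0.025 m); the robot touches nothing.
It fails at once if the gripper or arm touches the sample tray (contact force between any of the fingers, the arm and tray above 1 N).
It fails at once if a jar tips over (angle between any of jar_a, jar_b's own z axis and vertical above 0.6 rad).
It fails at once if the empty tray is displaced by more than 25 mm (distance of tray2 from where it was at the start of the episode above 0.025 m).
It fails at once if the hook is dropped or thrown (linear speed of hook above 0.9 m/s and contact force between the fingers and hook below 0.2 N).
It fails at once if a bystander is displaced by more than 30 mm (distance of any of flask_bottle, beaker, cup, carton, timer from where it was at the start of the episode above 0.03 m).
It also fails if it takes over 72 s, if anything falls off the work surface, if the arm or the gripper's body presses on something with over 40 N, if the wrist force passes 120 N, or if a joint passes its speed limit or range.

### The arm

A 6-joint arm with a two-finger parallel gripper is mounted at the origin on the work surface. World frame = base frame: x ahead of the robot, y to its left, z up, the work surface at z = 0. Lengths are in m, angles in rad, forces in N, time in s.
With the tool pointing down it reaches from about 0.375 to 0.9 m from the base axis. Payload 3.1 kg.
Tool frame: the origin (TCP) lies midway between the tips of the shut fingers; the grasp point (between the pads) lies robot.grip_depth behind it (robot.grip_depth is the distance from the TCP to the grasp point, in m); z points along the fingers, y is the line along which they close (so a half turn about z gives the same grasp; the last joint's range is limited). The gripper opens to 87 mm and grips with 3 to 60 N. Pads are 19 mm wide; open, the fingers measure 117 mm over their backs; the gripper's body (75 mm by 190 mm) begins 51 mm behind the grasp point.
Start: joints at [-1.466, 0.527, 1.433, -0, 1.181, -0.178], TCP at [0.174, -0.6, 0.223] pointing down, gripper open.
Joint ranges: [-3.08, 3.08], [-0.75, 2.2], [0.22, 2.44], [-1.43, 4.57], [0, 2.65], [-2.85, 2.85]. Speed limits (rad/s): [2.79, 2.79, 3.14, 3.14, 3.14, 3.14].

### API

Orientations are given as a unit quaternion [x, y, z, w].
In Python, from rig import robot gives the robot as it stands.
- The arm moves only by the tool jog_arm, called after "Emit:" in YAML: its name, and indented under it one key for each argument. Schema: {"type":"object","properties":{"ticks":{"type":"object","properties":{"moves":{"type":"array","items":{"type":"array","items":{"type":"number"},"minItems":4,"maxItems":4},"minItems":1,"maxItems":20}},"additionalProperties":false,"required":["moves"]},"aperture":{"type":"number"},"force":{"type":"number"},"only":{"type":"string"},"quiet":{"type":"boolean"},"lines":{"type":"string"}},"required":["ticks"],"additionalProperties":false}. ticks is an object whose key "moves" holds a list of rows, 1 to 20 of them, each of 4 numbers: dx, dy, dz in m, then a turn about the tool's z in rad; each row shifts and turns the commanded pose from where the row before left it, along the tool's axes as they then stand; what a row does not reach is not made up. A row lasts 1/12 s, in which the tool goes at most 0.0417 m and 0.125 rad, less where a joint would pass 70% of its speed; a pose out of reach is approached as far as the arm can. aperture is the finger opening in m, set as the call begins (left out keeps the last). The fingers move at their own pace and stop on an object; force is the grip in N (left out, the last holds). Time passes only in rows, so rows that do not move let the fingers close. The tool returns the time, the measured TCP pose, the force, the opening and the grip force at its end. only (a regular expression) keeps the lines of the reply that match it, lines (a string "A,B") keeps lines A to B, and quiet returns only ok. Input that does not fit is refused with a message, and nothing moves.
- robot.get_obs(): the state, without advancing time (a new reading comes with each control period).
- robot.camera(name): name is "scene" or "side" or "wrist"; returns a dict with "img" (420x560x3 uint8, red, green, blue), "fx", "fy", "cx", "cy" (pixels), "xyz" and "attitude" of the camera in the world. Camera axes: x right, y down, z forward; pixel columns grow to the right and rows downward; lengths in m; the calibration is good to about 2 mm. A picture is of the moment at which its call begins. There is no depth.
- robot.hand_in(): hands the job in; it is judged then, once.
The state is a dict: "time": time; "q": joint angles; "joint_velocities": joint speeds; "joint_torque": joint torques, N m; "position": TCP position; "tool_rot": TCP orientation; "ft_force": force on the tool from outside, world axes, zero at the start; "moment": the same for the moment, N m; "grip_width": finger opening in m; "grip_force": force on a finger pad.
Only numpy, scipy, OpenCV 4.12 (cv2) and the standard library are available. Lean on these libraries where they do the work, as an engineer would, in place of code of your own. Each camera call takes 0.05 s, during which the arm holds its last target. There are 200 camera calls.

## Working session

There is one attempt and no reset: what is moved stays moved. The work goes in short steps, Python scripts to look and compute and a tool call to move; the robot and the scene stay as the last step left them, time stands still between calls to the robot, and variables do not carry over. Pictures are saved under pics/ and viewed, at most 10 in all, crops included, and the job is handed in when it is done.

```bash
ls; mkdir -p pics
```

Create h.py:
```python
import numpy as np, cv2
from rig import robot
from scipy.spatial.transform import Rotation as R
def shot(n,f):
    c=robot.camera(n); cv2.imwrite(f,c["img"][:,:,::-1]); np.save(f+'.npy',{k:v for k,v in c.items() if k!='img'},allow_pickle=True); return c
def ray(f,u,v):
    c=np.load(f+'.npy',allow_pickle=True).item(); a=np.array(c["attitude"])
    Rm=a if a.shape==(3,3) else R.from_quat(a).as_matrix()
    return np.array(c["xyz"]), Rm@np.array([(u-c["cx"])/c["fx"],(v-c["cy"])/c["fy"],1])
def at(f,u,v,z):
    o,d=ray(f,u,v); return (o+d*(z-o[2])/d[2]).round(4)
def proj(f,p):
    c=np.load(f+'.npy',allow_pickle=True).item(); a=np.array(c["attitude"])
    Rm=a if a.shape==(3,3) else R.from_quat(a).as_matrix()
    q=Rm.T@(np.array(p)-c["xyz"]); return (c["fx"]*q[0]/q[2]+c["cx"],c["fy"]*q[1]/q[2]+c["cy"])
```

Run:
```python
from h import *
for n in("scene","side","wrist"):
    c=shot(n,f'pics/{n}0.png'); print(n,c["xyz"],c["attitude"],c["fx"])
a,b=[cv2.imread(f'pics/{n}0.png') for n in("scene","side")]
print(robot.get_obs(),robot.grip_depth)
```

```text
pics
rig.py
scene [ 1.10898965 -0.47588655  1.20549504] [ 0.86977357  0.40318423 -0.12328255 -0.2563939 ] 400.2012578651298
side [ 0.42538768 -1.14129676  1.17385195] [ 0.91196651 -0.06220986  0.02373036 -0.40482574] 495.58542831026597
wrist [ 0.25508492 -0.57646084  0.38440918] [ 0.78994014 -0.5934313  -0.09324426  0.12304218] 313.4255849906541
{'time': 0.15, 'q': array([-1.46649510e+00,  5.28250055e-01,  1.43360780e+00,  8.40098890e-06,
        1.18137600e+00, -1.78497121e-01]), 'joint_velocities': array([ 0.00117513, -0.00161194, -0.00554293,  0.0003401 , -0.00011358,
        0.00021744]), 'joint_torque': array([ 1.34741724e-03, -4.40431237e+01, -1.76842457e+01,  6.34043617e-02,
        5.52557618e-02, -1.02246258e-04]), 'position': array([ 0.17437621, -0.59960494,  0.22179806]), 'tool_rot': array([ 9.90019674e-01,  1.40926834e-01,  3.43176932e-05, -8.19893568e-04]), 'ft_force': array([ 1.30206233,  0.62406949, -0.38269123]), 'moment': array([ 0.01587603,  0.01155307, -0.00795582]), 'grip_force': 0.0, 'grip_width': 0.08739167695131894} 0.0187
```

View pics/scene0.png

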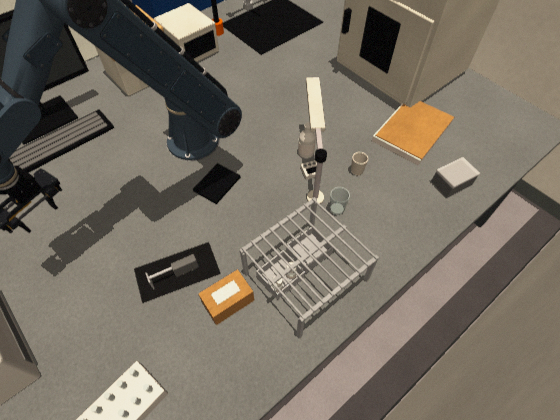

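View pics/side0.png

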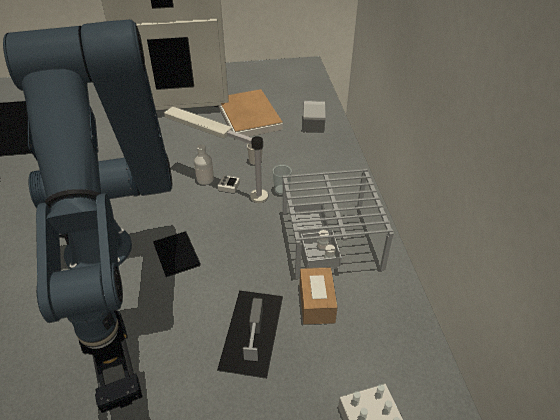

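The scene view shows the hook on its mat at (180,268), the shelf around (310,260) with the trays under it, the lamp post foot at (316,197) and the lamp head at (316,103). In the side view the hook is at (253,330) and the jars are near (323,238).

Run:
```python
import cv2
a=cv2.imread('pics/scene0.png')[185:345,130:390];b=cv2.imread('pics/side0.png')[160:380,212:400]
cv2.imwrite('pics/sc.png',cv2.resize(a,None,fx=3,fy=3,interpolation=cv2.INTER_CUBIC))
cv2.imwrite('pics/sd.png',cv2.resize(b,None,fx=2.7,fy=2.7,interpolation=cv2.INTER_CUBIC))
```

```text
(no output)
```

View pics/sc.png

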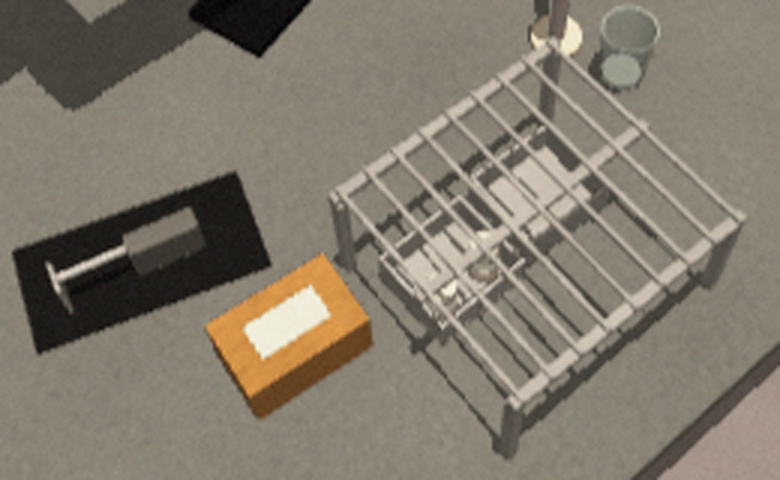

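View pics/sd.png

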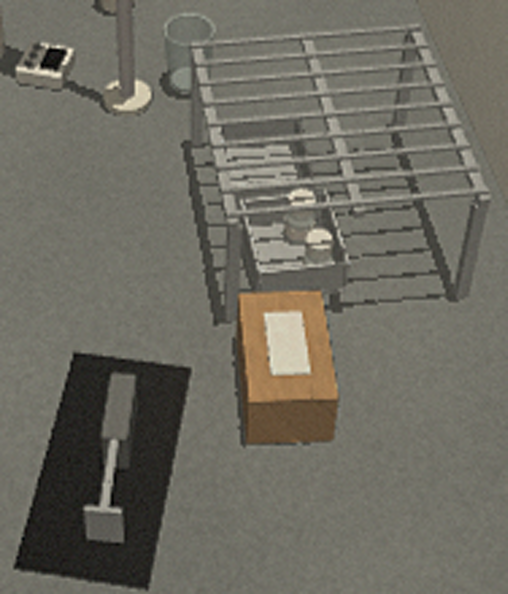

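Create fit.py:
```python
from h import *
from scipy.optimize import least_squares
S='pics/scene0.png';D='pics/side0.png'
s=lambda u,v:(S,u/3+130-.33,v/3+185-.33); d=lambda u,v:(D,u/2.7+212-.3,v/2.7+160-.3)
def fit(name,obs,x0):
    def f(p):
        c,n=np.cos(p[2]),np.sin(p[2]); r=[]
        for (im,u,v),(x,y,z) in obs:
            q=proj(im,(p[0]+c*x-n*y,p[1]+n*x+c*y,z)); r+=[q[0]-u,q[1]-v]
        return r
    o=least_squares(f,x0,loss='soft_l1'); print(name,o.x.round(4),np.degrees(o.x[2]).round(1),np.round(f(o.x),1)); return o.x
sh=fit('shelf',[(s(335,197),(0,-.15,.165)),(s(553,45),(0,.15,.165)),(s(515,403),(.28,-.15,.165)),(s(742,218),(.28,.15,.165)),
 (d(232,218),(0,-.15,.165)),(d(195,48),(0,.15,.165)),(d(487,190),(.28,-.15,.165)),(d(418,30),(.28,.15,.165))],[.7,-.3,0])
mat=fit('mat',[(s(13,250),(.13,.065,.003)) ,(s(238,172),(-.13,.065,.003)),(s(270,265),(-.13,-.065,.003)),(s(38,353),(.13,-.065,.003)),
 (d(75,352),(-.13,-.065,.003)),(d(190,368),(-.13,.065,.003)),(d(150,589),(.13,.065,.003)),(d(15,570),(.13,-.065,.003))][:0]+
 [(s(13,250),(.13,-.065,.003)),(s(238,172),(-.13,-.065,.003)),(s(270,265),(-.13,.065,.003)),(s(38,353),(.13,.065,.003)),
 (d(75,352),(-.13,-.065,.003)),(d(190,368),(-.13,.065,.003)),(d(150,589),(.13,.065,.003)),(d(15,570),(.13,-.065,.003))],[.4,-.5,-1.6])
tr=fit('tray',[(s(380,262),(-.0525,-.058,.05)),(s(443,325),(.0525,-.058,.05)),(s(463,197),(-.0525,.058,.05)),(s(522,258),(.0525,.058,.05)),
 (d(240,200),(-.0525,.058,.05)),(d(258,272),(-.0525,-.058,.05)),(d(347,262),(.0525,-.058,.05)),(d(325,187),(.0525,.058,.05))],[.75,-.35,0])
hk=fit('hook',[(d(110,374),(-.04,-.014,.059)),(d(136,374),(-.04,.014,.059)),(d(130,438),(.04,.014,.059)),(d(104,438),(.04,-.014,.059)),
 (d(86,542),(.12,-.018,.003)),(d(122,542),(.12,.018,.003)),(d(108,508),(.12,0,.051)),(s(123,240),(.04,-.014,.059)),(s(192,208),(-.04,-.014,.059)),(s(72,312),(.12,.018,.003))],[.4,-.5,-1.6])
Rz=lambda a:np.array([[np.cos(a),-np.sin(a)],[np.sin(a),np.cos(a)]])
print('tray in shelf',Rz(-sh[2])@(tr[:2]-sh[:2]))
post=sh[:2]+Rz(sh[2])@[-.072,.235];print('post',post)
print('lamp head ends', at(S,316,78,.246),at(S,318,127,.246), 'D', at(D,167,109,.246),at(D,228,132,.246))
print('beaker,bottle,timer,cup',at(S,338,208,0),at(D,205,184,0),at(D,229,186,0))
c=[at(S,*s(*p)[1:],.075) for p in((208,327),(323,255),(371,320),(258,390))];print('carton',c)
```

```bash
python3 fit.py
```

```text
shelf [ 0.6083 -0.0552 -0.0124] -0.7 [-2.8 -0.5 -0.  -2.8  0.3  2.9  2.2 -0.2 -0.9  0.8 -1.4 -3.3  2.2  2.1
  0.5 -3.6]
mat [ 0.4586 -0.3673 -1.8711] -107.2 [-0.9  0.7 -0.9 -0.3  0.5  0.5 -0.6  0.9 -0.4 -0.5  0.6 -0.6 -0.4 -0.4
 -0.3 -1. ]
tray [ 0.6965 -0.1211  0.0185] 1.1 [-1.  -1.3 -0.1  1.3 -1.3 -1.   1.2  0.7 -0.7 -0.9 -0.  -0.1  1.2 -0.5
  0.2  0.2]
hook [ 0.4753 -0.3398 -1.8017] -103.2 [ 0.6 -1.5  1.  -0.7 -0.2  0.  -1.1 -0.8  0.8 -1.1  1.2  0.1 -1.2  2.2
 -1.3 -1.  -0.6 -0.5 -0.9  1.1]
tray in shelf [ 0.08903338 -0.0648776 ]
post [0.53920528 0.18070821]
lamp head ends [0.26   0.4249 0.246 ] [0.4477 0.2572 0.246 ] D [0.2445 0.4154 0.246 ] [0.4488 0.2408 0.246 ]
beaker,bottle,timer,cup [0.6241 0.2176 0.    ] [0.3494 0.2804 0.    ] [0.4363 0.2566 0.    ]
carton [array([ 0.6047, -0.3622,  0.075 ]), array([ 0.6161, -0.2269,  0.075 ]), array([ 0.7042, -0.2334,  0.075 ]), array([ 0.6899, -0.3618,  0.075 ])]
```

The crops show the sample tray with two jars on the right under the shelf, with its front edge from (380,262) to (463,197) in the scene crop. The hook's blade points to about world -y. The fits agree to a pixel or two. Next I move above the hook and line up with it.

Emit:
jog_arm:
  ticks: {"moves":[[0.018,-0.0083,0,0],[0.036,-0.0166,0,0],[0.036,-0.0166,0,0],[0.036,-0.0166,0,0],[0.036,-0.0166,0,0],[0.036,-0.0166,0,0],[0.036,-0.0166,0,0],[0.036,-0.0166,0,0],[0.036,-0.0166,0,0],[0.036,-0.0166,0,0],[0.018,-0.0083,0,0],[0,0,0,-0.118],[0,0,0,-0.118],[0,0,0,-0.118],[0,0,0,-0.118],[0,0,0,-0.118],[0,0,0,-0.118],[0,0,0,-0.118],[0,0,0,-0.118],[0,0,0,-0.118]]}
  aperture: 0.087
  force: 45

```text
time: 1.82
position: [0.4736, -0.3401, 0.2222]
tool_rot: [0.78, 0.625, -0.0, -0.0]
ft_force: [-0.0, -0.2, -0.4]
grip_width: 0.0868
grip_force: 0.0
```

Emit:
jog_arm:
  ticks: {"moves":[[0,0,0,0],[0,0,0,0]]}

```text
time: 1.98
position: [0.4737, -0.3401, 0.2223]
tool_rot: [0.783, 0.622, -0.0, -0.0]
ft_force: [0.3, -0.7, -0.2]
grip_width: 0.0869
grip_force: 0.0
```

Run:
```python
from h import *
shot('wrist','pics/w1.png'); shot('scene','pics/s1.png')
a=cv2.imread('pics/w1.png')
cv2.imwrite('pics/w1b.png',cv2.resize(a,(800,600),interpolation=cv2.INTER_CUBIC))
```

```text
(no output)
```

View pics/w1b.png

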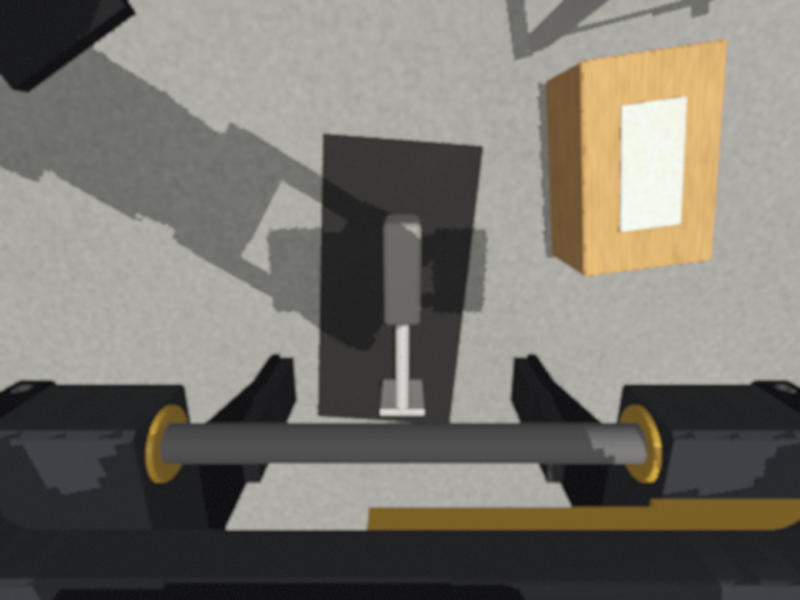

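The handle is centred at u≈402 (top face v≈222–325) and points straight down the picture, so the yaw matches. The rod ends at the blade, at v≈412.

Run:
```python
from h import *
W='pics/w1.png';k=.7
print(ray(W,280,210))
for u,v,z in((384,325,.059),(421,325,.059),(386,220,.059),(420,220,.059),(379,411,.056),(425,411,.056)): print(at(W,u*k,v*k,z))
print('carton',[at(W,u*k,v*k,.075) for u,v in((583,62),(725,41),(711,259),(586,275))])
print('mat',[at(W,u*k,v*k,.003) for u,v in((324,134),(482,147),(319,414))])
```

```text
(array([ 0.49261381, -0.25826266,  0.38504026]), array([-0.07571725, -0.2920693 , -0.95342522]))
[ 0.4499 -0.3752  0.059 ]
[ 0.4779 -0.3817  0.059 ]
[ 0.4708 -0.2968  0.059 ]
[ 0.4947 -0.3024  0.059 ]
[ 0.427  -0.4499  0.056 ]
[ 0.4645 -0.4587  0.056 ]
carton [array([ 0.6141, -0.2283,  0.075 ]), array([ 0.7001, -0.2366,  0.075 ]), array([ 0.6885, -0.3736,  0.075 ]), array([ 0.6015, -0.3652,  0.075 ])]
mat [array([ 0.4351, -0.2259,  0.003 ]), array([ 0.5564, -0.2644,  0.003 ]), array([ 0.3586, -0.4707,  0.003 ])]
```

Emit:
jog_arm:
  ticks: {"moves":[[0,0,0.02,0],[0,0,0.04,0],[0,0,0.04,0],[0,0,0.04,0],[0,0,0.035,0],[0,0,0.02,0],[0,0,0.009,0],[0,0,0,0]]}

```text
time: 2.75
position: [0.4728, -0.3393, 0.0163]
tool_rot: [0.783, 0.622, -0.0, -0.002]
ft_force: [-0.2, -0.6, 0.2]
grip_width: 0.0866
grip_force: 0.0
```

Emit:
jog_arm:
  ticks: {"moves":[[0,0,0,0],[0,0,0,0],[0,0,0,0],[0,0,0,0],[0,0,0,0],[0,0,0,0],[0,0,0,0],[0,0,0,0]]}
  aperture: 0
  force: 45

```text
time: 3.42
position: [0.4739, -0.3403, 0.0188]
tool_rot: [0.782, 0.623, 0.0, 0.0]
ft_force: [-0.2, 0.4, -0.4]
grip_width: 0.0419
grip_force: 0.0
```

Emit:
jog_arm:
  ticks: {"moves":[[0,0,0,0],[0,0,0,0],[0,0,0,0],[0,0,0,0],[0,0,0,0],[0,0,0,0]]}
  aperture: 0
  force: 45

```text
time: 3.92
position: [0.4736, -0.3401, 0.0185]
tool_rot: [0.782, 0.623, -0.0, -0.0]
ft_force: [-0.5, -0.2, 0.8]
grip_width: 0.0275
grip_force: 45.0
```

Emit:
jog_arm:
  ticks: {"moves":[[0,0,-0.01,0],[0,0,-0.025,0],[0,0,-0.025,0],[0,0,-0.025,0],[0,0,-0.015,0],[0.018,-0.0054,0,0],[0.034,-0.0103,0,0],[0.034,-0.0103,0,0],[0.034,-0.0103,0,0],[0.034,-0.0103,0,0],[0.034,-0.0103,0,0],[0.018,-0.0055,0,0],[0,0,0,0]]}

```text
time: 5.0
position: [0.4569, -0.1209, 0.1188]
tool_rot: [0.781, 0.624, -0.0, -0.002]
ft_force: [-0.3, -0.7, -1.6]
grip_width: 0.0275
grip_force: 45.0
```

Emit:
jog_arm:
  ticks: {"moves":[[0,0,0,-0.06],[0,0,0,-0.12],[0,0,0,-0.12],[0,0,0,-0.12],[0,0,0,-0.12],[0,0,0,-0.12],[0,0,0,-0.12],[0,0,0,-0.12],[0,0,0,-0.12],[0,0,0,-0.12],[0,0,0,-0.12],[0,0,0,-0.12],[0,0,0,-0.12],[0,0,0,-0.12],[0,0,0,-0.12],[0,0,0,-0.06],[0,0,0,0],[0,0,0,0]]}

```text
time: 6.5
position: [0.4596, -0.1263, 0.1189]
tool_rot: [-0.0, 1.0, -0.0, 0.001]
ft_force: [-0.0, -0.1, -1.7]
grip_width: 0.0276
grip_force: 45.0
```

Run:
```python
from h import *
shot('wrist','pics/w2.png'); shot('side','pics/d2.png'); shot('scene','pics/s2.png')
w=cv2.imread('pics/w2.png');d=cv2.imread('pics/d2.png')[160:310,200:400]
r=cv2.resize
cv2.imwrite('pics/c2.png',r(w,(800,600),interpolation=2))
cv2.imwrite('pics/c2d.png',r(d,(800,600),interpolation=2))
```

```text
(no output)
```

View pics/c2.png

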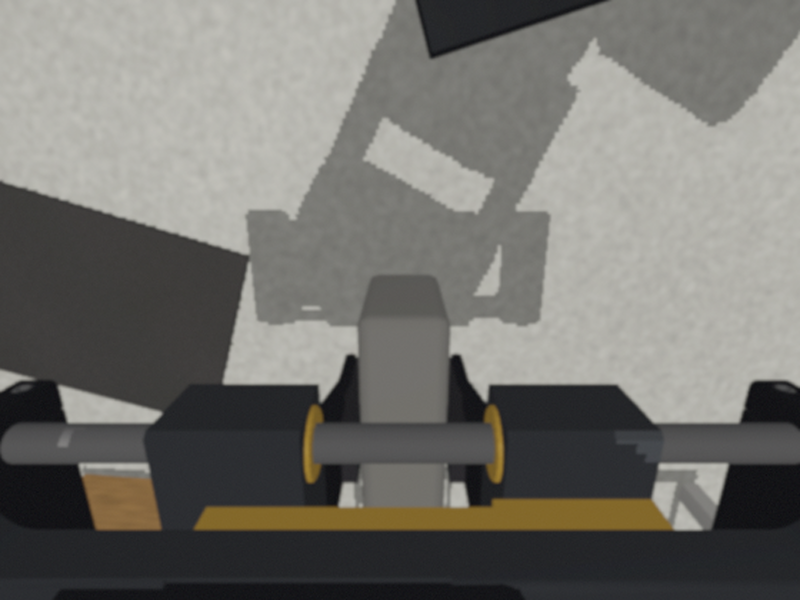

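View pics/c2d.png

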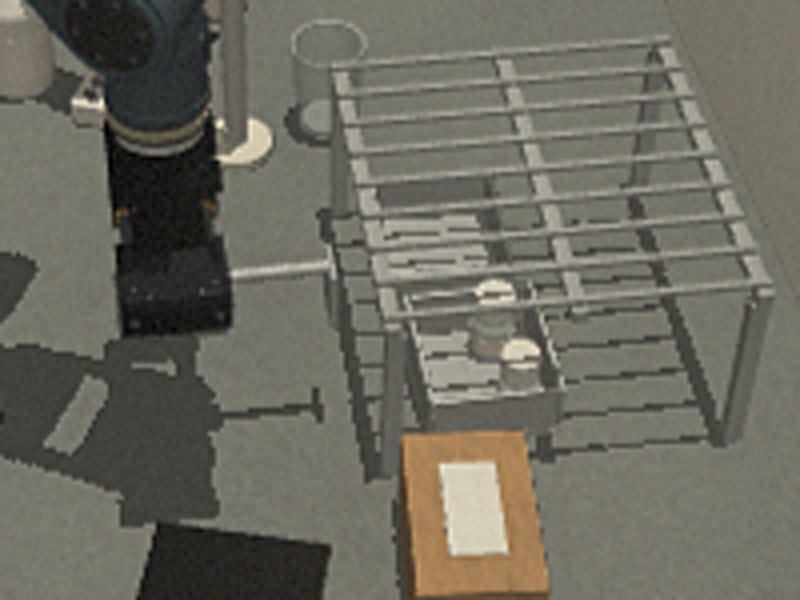

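The wrist view shows the handle held straight and centred (u≈403). The side crop shows the blade at (330,285) in front of the shelf. The tray's front wall top runs from (405,298) to (430,403), the jar lids are at (495,292) and (520,352), and the leg feet are at (390,476) and (728,440).

Run:
```python
from h import *
D='pics/d2.png'; g=lambda u,v,z:at(D,u/4+200-.375,v/4+160-.375,z)
print('legfeet FR BR',g(390,476,0),g(728,440,0))
print('shelf top FR FL BR BL',g(383,325,.165),g(335,70,.165),g(772,292,.165),g(668,42,.165))
print('tray FL FR BR BL',g(405,296,.05),g(430,403,.05),g(565,385,.05),g(540,283,.05))
print('lids',g(495,292,.067),g(520,352,.067))
print('blade top, bottom',g(328,262,.155),g(332,325,.103), 'post foot', g(243,143,.0))
S='pics/s1.png'
o,d=ray(S,320,155)
for P in((.539,.181),):
    t=np.dot(np.array(P)-o[:2],d[:2])/np.dot(d[:2],d[:2]); print('post cap',o+t*d)
```

```text
legfeet FR BR [ 0.6116 -0.2045  0.    ] [ 0.8737 -0.2057  0.    ]
shelf top FR FL BR BL [ 0.6029 -0.2031  0.165 ] [0.6108 0.0795 0.165 ] [ 0.8811 -0.2099  0.165 ] [0.8847 0.0768 0.165 ]
tray FL FR BR BL [ 0.6455 -0.0676  0.05  ] [ 0.6448 -0.18    0.05  ] [ 0.7488 -0.1765  0.05  ] [ 0.7541 -0.0684  0.05  ]
lids [ 0.7123 -0.0894  0.067 ] [ 0.718 -0.154  0.067]
blade top, bottom [ 0.5753 -0.1261  0.155 ] [ 0.5764 -0.1402  0.103 ] post foot [0.5444 0.1887 0.    ]
post cap [0.53856742 0.18062414 0.24033393]
```

Emit:
jog_arm:
  ticks: {"moves":[[0,0,0.01,0],[0,0,0.015,0],[0,0,0.005,0],[-0.005,0,0,0],[-0.015,0,0,0],[-0.02,0,0,0],[-0.02,0,0,0],[-0.02,0,0,0],[-0.01,0,0,0],[0,0,0,0],[0,0,0,0]]}

```text
time: 7.57
position: [0.5487, -0.125, 0.0886]
tool_rot: [-0.002, 1.0, 0.0, -0.001]
ft_force: [-0.9, -0.2, -2.0]
grip_width: 0.0279
grip_force: 45.0
```

Run:
```python
from h import *
shot('side','pics/d3.png')
cv2.imwrite('pics/c3d.png',cv2.resize(cv2.imread('pics/d3.png')[190:310,240:400],(800,600),interpolation=2))
```

```text
(no output)
```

View pics/c3d.png

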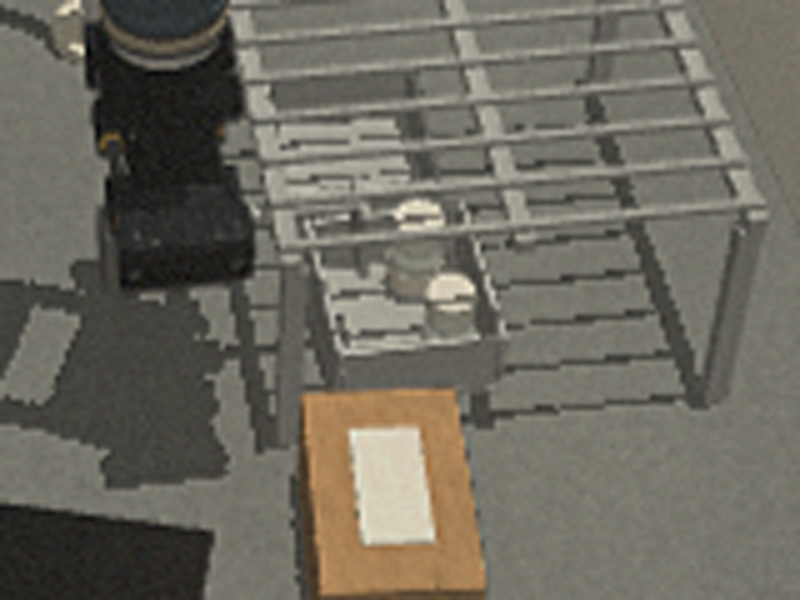

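The blade, around (370,215–277), is between the front wall (u≈320) and the left jar (u≈390). I lower it in and start the pull.

Emit:
jog_arm:
  ticks: {"moves":[[0,0,0.01,0],[0,0,0.015,0],[0,0,0.015,0],[0,0,0.015,0],[0,0,0.006,0],[0,0,0,0],[0,0,0,0]]}

```text
time: 8.2
position: [0.5484, -0.1251, 0.0272]
tool_rot: [-0.001, 1.0, 0.0, -0.001]
ft_force: [-0.8, 0.9, -1.6]
grip_width: 0.0277
grip_force: 45.0
```

Emit:
jog_arm:
  ticks: {"moves":[[0.004,0,0,0],[0.005,0,0,0],[0.005,0,0,0],[0.005,0,0,0],[0.005,0,0,0],[0.006,0,0,0],[0.006,0,0,0],[0.006,0,0,0],[0.006,0,0,0],[0.006,0,0,0],[0.006,0,0,0]]}

```text
time: 9.12
position: [0.4896, -0.1259, 0.0279]
tool_rot: [-0.001, 1.0, -0.0, 0.001]
ft_force: [4.4, 0.3, 0.1]
grip_width: 0.0277
grip_force: 45.0
```

Emit:
jog_arm:
  ticks: {"moves":[[0.006,0,0,0],[0.007,0,0,0],[0.007,0,0,0],[0.007,0,0,0],[0.007,0,0,0],[0.007,0,0,0],[0.007,0,0,0],[0.007,0,0,0],[0.007,0,0,0],[0.007,0,0,0],[0.007,0,0,0],[0.007,0,0,0],[0.007,0,0,0],[0.007,0,0,0],[0.006,0,0,0],[0.005,0,0,0],[0.004,0,0,0],[0.002,0,0,0],[0,0,0,0],[0,0,0,0]]}

```text
time: 10.78
position: [0.3744, -0.1256, 0.0275]
tool_rot: [-0.002, 1.0, 0.0, -0.001]
ft_force: [3.5, -0.9, -0.4]
grip_width: 0.0277
grip_force: 45.0
```

Run:
```python
from h import *
shot('side','pics/d4.png');shot('scene','pics/s4.png')
a=cv2.imread('pics/d4.png')[150:300,220:380];b=cv2.imread('pics/s4.png')[180:330,210:370]
cv2.imwrite('pics/c4.png',np.hstack([cv2.resize(x,None,fx=2.5,fy=2.5,interpolation=2) for x in(a,b)]))
```

```text
(no output)
```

View pics/c4.png

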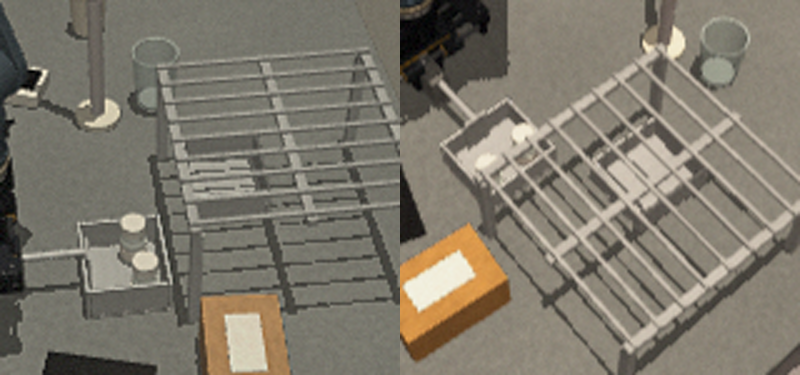

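The tray is clear of the shelf with both jars standing in it. In the left half its top corners are at FL (78,225), BL (160,218), FR (83,292) and BR (173,284).

Run:
```python
from h import *
D='pics/d4.png'; g=lambda u,v,z:at(D,u/2.5+220-.3,v/2.5+150-.3,z)
c=[g(u,v,.05) for u,v in((78,225),(160,218),(83,292),(173,284))];print(c,np.mean(c,0)); print('shelf FR FL',g(188,222,.165),g(158,68,.165),'leg foot',g(195,322,0))
```

```text
[array([ 0.4866, -0.0719,  0.05  ]), array([ 0.5897, -0.0742,  0.05  ]), array([ 0.4818, -0.1813,  0.05  ]), array([ 0.5891, -0.1838,  0.05  ])] [ 0.5368 -0.1278  0.05  ]
shelf FR FL [ 0.6031 -0.1939  0.165 ] [0.6095 0.0809 0.165 ] leg foot [ 0.6134 -0.2043  0.    ]
```

Emit:
jog_arm:
  ticks: {"moves":[[-0.004,0,0,0],[-0.005,0,0,0],[0,0,-0.01,0],[0,0,-0.02,0],[0,0,-0.03,0],[0,0,-0.03,0],[0,0,-0.02,0],[0,0,-0.01,0],[-0.007,-0.017,0,0],[-0.0135,-0.033,0,0],[-0.0135,-0.033,0,0],[-0.0135,-0.033,0,0],[-0.0135,-0.033,0,0],[-0.0135,-0.033,0,0],[-0.009,-0.022,0,0],[-0.0055,-0.013,0,0],[0,0,0,0]]}

```text
time: 12.3
position: [0.4743, -0.3449, 0.1467]
tool_rot: [-0.001, 1.0, -0.0, -0.0]
ft_force: [-0.0, -0.6, -2.6]
grip_width: 0.0276
grip_force: 45.0
```

Emit:
jog_arm:
  ticks: {"moves":[[0,0,0,0.06],[0,0,0,0.12],[0,0,0,0.12],[0,0,0,0.12],[0,0,0,0.12],[0,0,0,0.12],[0,0,0,0.12],[0,0,0,0.12],[0,0,0,0.12],[0,0,0,0.12],[0,0,0,0.12],[0,0,0,0.12],[0,0,0,0.12],[0,0,0,0.12],[0,0,0,0.12],[0,0,0,0.12],[0,0,0,0],[0,0,0,0]]}

```text
time: 13.8
position: [0.4727, -0.3403, 0.1469]
tool_rot: [0.799, 0.601, -0.0, -0.002]
ft_force: [0.4, 0.3, -2.1]
grip_width: 0.0276
grip_force: 45.0
```

Emit:
jog_arm:
  ticks: {"moves":[[0,0,0.015,0],[0,0,0.03,0],[0,0,0.03,0],[0,0,0.025,0],[0,0,0.015,0],[0,0,0.008,0],[0,0,0.003,0],[0,0,0.002,0],[0,0,0,0],[0,0,0,0]]}

```text
time: 14.63
position: [0.4744, -0.343, 0.0206]
tool_rot: [0.8, 0.599, 0.0, 0.001]
ft_force: [0.4, -0.6, -1.2]
grip_width: 0.0276
grip_force: 45.0
```

Emit:
jog_arm:
  ticks: {"moves":[[0,0,0,0],[0,0,0,0],[0,0,0,0],[0,0,0,0],[0,0,0,0],[0,0,0,0],[0,0,0,0],[0,0,0,0]]}
  aperture: 0.08

```text
time: 15.3
position: [0.4738, -0.3425, 0.0195]
tool_rot: [0.801, 0.599, 0.0, -0.0]
ft_force: [-0.4, 0.5, 0.1]
grip_width: 0.0727
grip_force: 0.0
```

Hook released. I lift away, close the fingers and travel above the lamp to its trailing side.

Emit:
jog_arm:
  ticks: {"moves":[[0,0,-0.01,0],[0,0,-0.03,0],[0,0,-0.04,0],[0,0,-0.04,0],[0,0,-0.04,0],[0,0,-0.04,0],[0,0,-0.04,0],[0,0,-0.04,0],[0,0,-0.03,0],[0,0,0,-0.1],[0,0,0,-0.1],[0,0,0,-0.084],[0,0,0,0]]}

```text
time: 16.38
position: [0.4735, -0.3421, 0.3305]
tool_rot: [0.707, 0.707, -0.0, 0.0]
ft_force: [-0.2, 0.2, 0.2]
grip_width: 0.0798
grip_force: 0.0
```

Emit:
jog_arm:
  ticks: {"moves":[[0.02,0,0,0],[0.035,-0.0015,0,0],[0.035,-0.0015,0,0],[0.035,-0.0015,0,0],[0.035,-0.0015,0,0],[0.035,-0.0015,0,0],[0.035,-0.0015,0,0],[0.035,-0.0015,0,0],[0.035,-0.0015,0,0],[0.035,-0.0015,0,0],[0.035,-0.0015,0,0],[0.035,-0.0015,0,0],[0.035,-0.0015,0,0],[0.035,-0.0015,0,0],[0.035,-0.0015,0,0],[0.035,-0.0015,0,0],[0.035,-0.0015,0,0],[0.035,-0.0015,0,0],[0.035,-0.0015,0,0],[0.0275,-0.002,0,0]]}
  aperture: 0
  force: 10

```text
time: 18.05
position: [0.4455, 0.3375, 0.3298]
tool_rot: [0.708, 0.706, 0.0, -0.0]
ft_force: [1.0, -0.3, -0.3]
grip_width: 0.0002
grip_force: 0.0
```

Emit:
jog_arm:
  ticks: {"moves":[[0,0,0,0],[0,0,0,0]]}

```text
time: 18.22
position: [0.4455, 0.336, 0.3294]
tool_rot: [0.707, 0.707, -0.0, 0.0]
ft_force: [0.1, -0.2, 0.5]
grip_width: 0.0005
grip_force: 0.0
```

Emit:
jog_arm:
  ticks: {"moves":[[0,0,0.02,0],[0,0,0.03,0],[0,0,0.03,0],[0,0,0.025,0],[0,0,0.01,0],[0,0,0,0],[0,0,0,0]]}

```text
time: 18.8
position: [0.4468, 0.3344, 0.2151]
tool_rot: [0.708, 0.706, 0.0, 0.0]
ft_force: [-0.3, 0.1, -0.6]
grip_width: 0.0002
grip_force: 0.0
```

Run:
```python
import numpy as np
a=np.radians(np.arange(121,258,7.)); p=np.c_[.539+.1746*np.cos(a),.181+.1746*np.sin(a)]
print(p[0],p[-1]); print([[round(y,3),round(x,3),0,0] for x,y in np.diff(p,axis=0)])
```

```text
[0.44907435 0.33066141] [0.49087372 0.01316371]
[[np.float64(-0.012), np.float64(-0.018), 0, 0], [np.float64(-0.014), np.float64(-0.016), 0, 0], [np.float64(-0.016), np.float64(-0.014), 0, 0], [np.float64(-0.018), np.float64(-0.012), 0, 0], [np.float64(-0.019), np.float64(-0.01), 0, 0], [np.float64(-0.02), np.float64(-0.007), 0, 0], [np.float64(-0.021), np.float64(-0.005), 0, 0], [np.float64(-0.021), np.float64(-0.002), 0, 0], [np.float64(-0.021), np.float64(0.0), 0, 0], [np.float64(-0.021), np.float64(0.003), 0, 0], [np.float64(-0.021), np.float64(0.005), 0, 0], [np.float64(-0.02), np.float64(0.008), 0, 0], [np.float64(-0.019), np.float64(0.01), 0, 0], [np.float64(-0.017), np.float64(0.012), 0, 0], [np.float64(-0.016), np.float64(0.014), 0, 0], [np.float64(-0.014), np.float64(0.016), 0, 0], [np.float64(-0.012), np.float64(0.018), 0, 0], [np.float64(-0.01), np.float64(0.019), 0, 0], [np.float64(-0.007), np.float64(0.02), 0, 0]]
```

Emit:
jog_arm:
  ticks: {"moves":[[-0.006,-0.009,0,0],[-0.006,-0.009,0,0],[-0.007,-0.008,0,0],[-0.007,-0.008,0,0],[-0.008,-0.007,0,0],[-0.008,-0.007,0,0],[-0.009,-0.006,0,0],[-0.009,-0.006,0,0],[-0.0095,-0.005,0,0],[-0.0095,-0.005,0,0],[-0.01,-0.0035,0,0],[-0.01,-0.0035,0,0],[-0.0105,-0.0025,0,0],[-0.0105,-0.0025,0,0],[-0.0105,-0.001,0,0],[-0.0105,-0.001,0,0],[-0.0105,0,0,0],[-0.0105,0,0,0]]}

```text
time: 20.3
position: [0.3611, 0.1723, 0.2143]
tool_rot: [0.708, 0.706, -0.0, -0.001]
ft_force: [1.7, 2.4, 0.1]
grip_width: 0.0001
grip_force: 1.6
```

Emit:
jog_arm:
  ticks: {"moves":[[-0.0105,0.0015,0,0],[-0.0105,0.0015,0,0],[-0.0105,0.0025,0,0],[-0.0105,0.0025,0,0],[-0.01,0.004,0,0],[-0.01,0.004,0,0],[-0.0095,0.005,0,0],[-0.0095,0.005,0,0],[-0.0085,0.006,0,0],[-0.0085,0.006,0,0],[-0.008,0.007,0,0],[-0.008,0.007,0,0],[-0.007,0.008,0,0],[-0.007,0.008,0,0],[0,0,0,0]]}

```text
time: 21.55
position: [0.4327, 0.043, 0.2148]
tool_rot: [0.708, 0.706, 0.0, 0.002]
ft_force: [0.7, 0.3, -0.8]
grip_width: 0.0005
grip_force: 0.0
```

Run:
```python
from h import *
shot('scene','pics/s5.png');shot('side','pics/d5.png')
a=cv2.imread('pics/d5.png')[100:280,200:360];b=cv2.imread('pics/s5.png')[110:290,210:370]
cv2.imwrite('pics/c5.png',np.hstack([cv2.resize(x,None,fx=2.5,fy=2.5,interpolation=2) for x in(a,b)]))
```

```text
(no output)
```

View pics/c5.png

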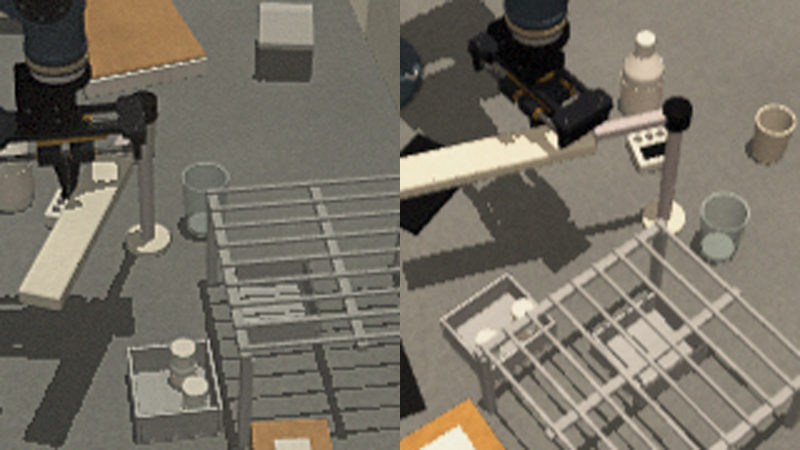

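The lamp head is now across the front left of the shelf. Its outer end is centred at (43,295) in the left half. It still needs a bit more swing to be over the tray at (175,385).

Run:
```python
from h import *
e=at('pics/d5.png',43/2.5+199.7,295/2.5+99.7,.246); h=np.array([.539,.181]); v=e[:2]-h
phi=np.degrees(np.arctan2(v[1],v[0]))%360; print(e,np.hypot(*v),phi)
t=np.array([.4327,.043])-h; tp=np.degrees(np.arctan2(t[1],t[0]))%360; print(tp,np.hypot(*t),'lag',phi-tp)
want=np.degrees(np.arctan2(-.127-.181,.5365-.539))%360-(phi-tp); print(want)
a=np.radians(np.linspace(tp,want,9)); p=h+.1746*np.c_[np.cos(a),np.sin(a)]; print(p[-1],np.diff(p,axis=0)[:,::-1].round(4).tolist())
```

```text
[ 0.393  -0.1642  0.246 ] 0.3748053361413095 247.0743974015136
232.39330437823372 0.17419440289515623 lag 14.681093023279885
254.85385404429243
[0.49338016 0.01246517] [[-0.0051, 0.0069], [-0.0047, 0.0071], [-0.0044, 0.0074], [-0.004, 0.0076], [-0.0036, 0.0078], [-0.0032, 0.0079], [-0.0028, 0.0081], [-0.0024, 0.0082]]
```

Emit:
jog_arm:
  ticks: {"moves":[[-0.005,0.007,0,0],[-0.005,0.007,0,0],[-0.0045,0.0075,0,0],[-0.004,0.0075,0,0],[-0.0035,0.008,0,0],[-0.0033,0.008,0,0],[-0.0028,0.008,0,0],[-0.0012,0.004,0,0],[-0.0012,0.004,0,0],[0,0,0,0],[0,0,0,0]]}

```text
time: 22.57
position: [0.4917, 0.0138, 0.2147]
tool_rot: [0.708, 0.706, 0.0, 0.001]
ft_force: [-0.1, 0.3, -0.1]
grip_width: 0.0007
grip_force: 0.0
```

Run:
```python
from h import *
shot('side','pics/d6.png')
im=cv2.imread('pics/d6.png').astype(int)
m=((im.min(2)>140)&(im[:,:,2]-im[:,:,0]>15)).astype(np.uint8)  # cream head
n,l,s,c=cv2.connectedComponentsWithStats(m)
for i in np.argsort(-s[1:,4])[:6]+1:
    ys,xs=np.where(l==i); print(s[i],c[i].round(1)); 
    if s[i,4]>200:
        print(cv2.boxPoints(cv2.minAreaRect(np.c_[xs,ys].astype(np.float32))))
print('tray centre top-> pixel', proj('pics/d6.png',(.5365,-.127,.05)), 'ideal end', [proj('pics/d6.png',(.536+d,-.193,.246)) for d in(-.025,0,.025)])
```

```text
[ 340  384   63   36 1240] [370.6 404.8]
[[339.63037 396.7328 ]
 [391.12476 381.71356]
 [401.99994 418.99994]
 [350.50555 434.01917]]
[253 180  21  42 690] [262.6 200.9]
[[251.42683 180.84146]
 [268.65854 178.92682]
 [273.20734 219.86584]
 [255.97562 221.78049]]
[310 275  17  24 322] [317.8 286.8]
[[309.40002 276.2    ]
 [323.4308  274.44617]
 [326.27692 297.2154 ]
 [312.24615 298.96924]]
[304 101  21  16 301] [313.9 108.9]
[[304. 101.]
 [324. 101.]
 [324. 116.]
 [304. 116.]]
[195 154  15  11  96] [202.4 159.7]
[218 175  21  14  94] [226.8 182.6]
tray centre top-> pixel (np.float64(268.95971930954255), np.float64(251.05862156665822)) ideal end [(np.float64(261.53501062678606), np.float64(220.80289024396967)), (np.float64(270.7874289926155), np.float64(219.89257074952516)), (np.float64(280.0073403644042), np.float64(218.9854495270579))]
```

The head is about 14 mm short of centre at the tray, within the 35 mm allowed. I give it one small push, then back away.

Emit:
jog_arm:
  ticks: {"moves":[[-0.0005,0.004,0,0],[-0.0005,0.004,0,0],[0,0,0,0],[0,0,0,0],[0,-0.01,0,0],[0,-0.02,0,0],[0,-0.02,0,0],[0,-0.01,0,0],[0,0,-0.02,0],[0,0,-0.04,0],[0,0,-0.04,0],[0,0,-0.04,0],[0,0,0,0],[0,0,0,0],[0,0,0,0]]}

```text
time: 23.87
position: [0.4381, 0.0137, 0.3543]
tool_rot: [0.708, 0.706, 0.0, 0.0]
ft_force: [-0.9, -0.7, 0.4]
grip_width: 0.0006
grip_force: 0.0
```

Run:
```python
from h import *
shot('side','pics/d7.png')
im=cv2.imread('pics/d7.png').astype(int)
m=((im.min(2)>140)&(im[:,:,2]-im[:,:,0]>15)).astype(np.uint8)
n,l,s,c=cv2.connectedComponentsWithStats(m)
i=l[205,266]; ys,xs=np.where(l==i); b=cv2.boxPoints(cv2.minAreaRect(np.c_[xs,ys].astype(np.float32))); print(s[i],b)
print([at('pics/d7.png',*q,.246) for q in b])
d=np.abs(im-cv2.imread('pics/d5.png')).max(2)>40  # tray & jars unchanged?
print('changed px: tray+jars',d[232:280,250:290].sum(),'tray2',d[200:225,295:330].sum())
```

```text
[ 253  145   26   77 1021] [[250.03424 145.89487]
 [267.10025 143.33496]
 [278.49878 219.32516]
 [261.43277 221.88507]]
[array([0.5135, 0.1523, 0.246 ]), array([0.5692, 0.1584, 0.246 ]), array([ 0.5568, -0.1937,  0.246 ]), array([ 0.5103, -0.1971,  0.246 ])]
changed px: tray+jars 435 tray2 0
```

```bash
python3 -c "
from rig import robot
print(robot.hand_in())"
```

```text
the job is handed in; nothing more can be done
None
```

I completed every step and handed the job in at about 24 s (limit 72 s); the hand-in returned no verdict. By camera measurement, the tray is about 14 mm clear of the shelf with both jars standing when last viewed. The hook was released on its mat (not re-imaged afterwards), the lamp head is within a few millimetres of the tray's middle, and the empty tray showed no change.

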